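# Move the charged solar pack from its sun stand into the balcony radio

### The arm

A 7-joint arm with a two-finger parallel gripper is mounted at the origin on the work surface. World frame = base frame: x ahead of the robot, y to its left, z up, the work surface at z = 0. Lengths are in mm, angles in rad, forces in N, time in s.
With the tool pointing down it reaches from about 400 to 875 mm from the base axis. Payload 4.4 kg.
Tool frame: the origin (TCP) lies between the finger pads; the fingertips stand ahead of it and the grasp point (between the pads) is the TCP (env.tip_extent is the z of the fingertips in the tool frame, in mm); z points along the fingers, y is the line along which they close (so a half turn about z gives the same grasp; the last joint's range is limited). The gripper opens to 85 mm and grips with 20 to 120 N. Pads are 22 mm wide; open, the fingers measure 114 mm over their backs; the gripper's body (76 mm by 85 mm) begins 54 mm behind the grasp point. The pads swing forward as they close: fully open they stand 13 mm farther back than shut.
Start: joints at [-1.41, 0.628, 0.038, 1.517, -0.027, 0.996, -0.02], TCP at [146.134, 633.374, 250.313] pointing down, gripper open.
Joint ranges: [-3.06, 3.06], [-0.37, 2.12], [-1.25, 1.32], [0.18, 2.47], [-1.1, 4.24], [0.23, 1.98], [-2.94, 2.94]. Speed limits (rad/s): [2.57, 2.57, 3.14, 3.14, 3.14, 3.14, 3.14].

### API

Orientations are given as a rotation vector (axis times angle).
In Python, from bench import env gives the robot as it stands.
- The arm moves only by the tool carry_out, never from a script. Its argument "plan" is a list of rows, each an object with "slide": the shift along the tool's x, y, z in normalised numbers (1 is 0.8 m), a list of three; "roll": the turn about the tool's z in a scale on which 1.0 is pi/2 rad. A call has 1 to 12 rows; each row is the pose to reach, as a shift and turn from the pose commanded when the call began, along the tool's axes at that moment; what a row does not reach only later rows make up. A row lasts 1/12 s, in which the tool goes at most 41.7 mm and 7.16 degrees, less where a joint would pass 70% of its speed; a pose out of reach is approached as far as the arm can. A shift or turn number past 1, either way, is cut back to 1. A call with a gripper value outside its range is refused whole. "fingers" is the opening, from 0 (shut) to 1 (fully open), set as the call begins (left out, the last holds). The fingers move at their own pace and stop on an object; "newtons" is the grip in N (left out, the last holds). Time passes only in rows, so rows that repeat a pose let the fingers close. It gives the time, the measured TCP pose, the force, the opening and the grip force at its end, in the units of the state.
- env.sense(): the state, without advancing time (a new reading comes with each control period).
- env.camera(name): name is "scene" or "top"; returns the picture (480x640x3 uint8, red, green, blue); there is no depth.
- env.calibration(name): a dict with "fx", "fy", "cx", "cy" (pixels), "distortion" ([k1, k2, p1, p2, k3] as OpenCV has them; the pictures are not rectified), "xyz" and "rotation" of the camera in the world. Camera axes: x right, y down, z forward; pixel columns grow to the right and rows downward; lengths in mm; the calibration is good to about 2 mm. A picture is of the moment at which its call begins. calibration takes no time and is no camera call.
- env.hand_in(): hands the job in; it is judged then, once.
Trained networks look in the newest picture that a camera, given by its name, has taken for a name from the list of things; names that differ only in an ending like _2 or _b are one class to them, and where a whole thing is asked for, a point or a joint stands for the part that bears it (a point fixed in the world has none). Each returns a list of dicts, best first, with "p" (0 to 1); they miss things now and then, are a little off and sometimes report something else, mostly with a low value. They report only what shows in the picture. A call takes as long as a camera call. They do not tell look-alikes from the thing itself.
- env.look_for(camera, query): "extent" ([left, top, right, bottom] in pixels, round what is visible of it).
- env.outline_of(camera, query): "pixels" (480x640 bool, what is visible of it) and "extent" ([left, top, right, bottom] in pixels, round what is visible of it).
The state is a dict: "time_s": time; "q": joint angles; "dq": joint speeds; "joint_torque": joint torques, N m; "position": TCP position; "tool_rot": TCP orientation; "ft_force": force on the tool from outside, world axes, zero at the start; "ft_torque": the same for the moment, N m; "gripper_width": finger opening in mm; "gripper_force": force on a finger pad.
Only numpy, scipy, OpenCV 4.12 (cv2) and the standard library are available. Lean on these libraries where they do the work, as an engineer would, in place of code of your own. Each camera call takes 0.05 s, during which the arm holds its last target. There are 200 camera calls.

### The job

The radio's orange solar pack has finished charging on the sun stand: slide it up the sloping panel until the stud heads reach the wide ends of its keyholes, lift it off the panel and lay it, solar face up, between the corner guides of the cradle on top of the radio. Let go of it, then swing the clamp arm down over it, all the way, so that the pack is pressed fully home, and let go. Do not drop the pack, and leave the other things on the table where they stand.

Things in the scene. Friction and masses are not known exactly. Their poses are not given: they have to be found in the camera images.
- solar_pack: orange solar battery pack, a block 112 mm long (x), 62 mm wide (y), 30 mm thick (z), about 0.2 kg; origin at the centre of its back, +z out of its dark blue solar face. It starts hung on the sun stand: back flat on the sloping panel, +x straight up the slope. To take it off: slide it up the slope (+x) by 19 mm (16 to 22 will do), flat on the panel, then pull it straight out (+z) by 12 mm or more.
- pack_face (a point): centre of the pack's solar face, 30 mm from its origin; axes as the pack's. In the back below are two keyholes in line along x, 50 mm apart, each a slot 8 mm wide with its wide end (18 mm wide, 20 mm long) towards -x; the stud heads start in the narrow ends. The pack fits the cradle either way round.
- sun_stand: grey sheet-metal stand screwed to the table; base 150 x 110 mm, origin at the centre of its underside; +x from its low edge to its high edge. Its panel (156 mm up the slope, 100 mm wide) rises at 30 degrees towards +x, top edge 100 mm up. Under the pack two studs stand out of it on its centre line, 50 mm apart: shank 5 mm, head 12 mm across, head's top 9.5 mm above the panel.
- stand_panel (a point): centre of the face of the sloping panel, 60 mm above the table; axes as the sun stand's (x level, z vertical). The hung pack's origin starts here.
- radio: green portable radio, fixed to the table, 172 mm deep (x) x 160 mm wide (y) x 70 mm high; origin at the centre of its underside. Its -x side (turned away from the robot) has the display and knobs; the clamp hinge is at its +x end, the side towards the robot. The cradle for the pack is the middle of its flat black top.
- cradle_seat (a point): on the radio's top, 70 mm above the table, axes as the radio's: where the pack's origin lies when fully home, its length along x, solar face up. Four corner guides 14 mm high leave 2.5 mm of play on every side; its sides are open to fingers over the middle 70 mm. Spring contacts in the seat hold a freshly laid pack 6 mm proud; about 3 N on its top pushes it fully down.
- clamp_hinge (a point): axis of the clamp arm's hinge, along the radio's y, at the radio's +x end, 107 mm above the table and 72 mm from the cradle's centre; axes as the radio's.
- clamp_grip (a point): centre of the red grip at the free end of the clamp arm (24 mm along the arm, 36 mm wide, 12 mm thick), 146 mm from the hinge axis. The steel arm is 24 mm wide and 8 mm thick, centred on the hinge axis.
- clamp (a joint): angle of the clamp arm in rad: 0 is fully closed (arm level over the pack, pointing to the radio's -x, its pad holding the pack home), growing as it rises; upright at 1.57; it starts open, a little beyond upright, away from the cradle. Stiff friction hinge: stays where it is left; about 4 N at the grip moves it, about 6 N presses the pack home.
- bowl: empty yellow plastic bowl, 130 mm wide, 60 mm high; origin at the centre of its underside. Bystander.
- tumbler: stainless steel tumbler, 74 mm wide, 110 mm high, stands between the radio and the stand; origin at the centre of its underside. Bystander.
- ashtray: blue ceramic ashtray, 100 mm wide, 32 mm high; origin at the centre of its underside. Bystander.
- spring_clip: chrome spring clip lying on the table, 56 x 22 mm, about 18 mm high; origin at the centre of its underside. Bystander.
- domino_holder: clear acrylic domino holder with three tiers and white dominoes, 90 x 200 mm, about 105 mm high; origin at the centre of its underside. Bystander.
- lotion_bottle: yellow lotion bottle, 50 mm wide, 150 mm high; origin at the centre of its underside. Bystander.
Mind the look-alikes: they are no part of the job. What is shaped like the radio but purple is not meant.

How it is judged (in metres and radians):
On the way, in this order (a step that is already met when the one before it is completed fails the run):
1. the pack has been slid up the panel, stud heads in the wide ends of the keyholes (distance between solar_pack and stand_panel between 0.013 and 0.03 m).
2. the pack has been lifted free of the studs (distance between solar_pack and stand_panel above 0.05 m).
3. the pack lies in the cradle between the guides, let go, with the clamp still open (horizontal distance between solar_pack and cradle_seat below 0.005 m and z of solar_pack in the frame of cradle_seat below 0.01 m and angle between solar_pack's own z axis and vertical below 0.12 rad and contact force between the fingers and solar_pack below 0.1 N and value of joint clamp above 0.8 rad), for 0.1 s.
4. the clamp arm is fully down and the pack pressed home (value of joint clamp below 0.04 rad and z of solar_pack in the frame of cradle_seat below 0.002 m), for 0.1 s.
At the end, for the whole second after the job is handed in: The pack lies at rest in the cradle, solar face up, within 5 mm of the seat's centre, lengthwise within 0.08 rad, level within 0.06 rad and pressed down to within 2 mm of the seat; the clamp arm is closed to under 0.04 rad and stays so by itself (all of step 4 and horizontal distance between solar_pack and cradle_seat below 0.005 m and z of solar_pack in the frame of cradle_seat above -0.002 m and angle between solar_pack's own z axis and vertical below 0.06 rad and angle between the x axis of solar_pack and the x axis of cradle_seat, either way round below 0.08 rad and linear speed of solar_pack below 0.02 m/s); the robot touches nothing.
It fails at once if the pack falls freely (faster than 0.6 m/s while not held) (linear speed of solar_pack above 0.6 m/s and contact force between the fingers and solar_pack below 0.1 N).
It fails at once if a bystander is moved by more than 25 mm (distance of any of bowl, tumbler, ashtray, spring_clip, domino_holder, lotion_bottle from where it was at the start of the episode above 0.025 m).
It fails at once if a tall bystander is tipped over (angle between any of tumbler, lotion_bottle's own z axis and vertical above 0.6 rad).
It also fails if it takes over 67 s, if anything falls off the work surface, if the arm or the gripper's body presses on something with over 40 N, if the wrist force passes 120 N, or if a joint passes its speed limit or range.

## Working session

There is one attempt and no reset: what is moved stays moved. The work goes in short steps, Python scripts to look and compute and a tool call to move; the robot and the scene stay as the last step left them, time stands still between calls to the robot, and variables do not carry over. Pictures are saved under pics/ and viewed, at most 10 in all, crops included, and the job is handed in when it is done.

Besides the shell and the picture viewer there is one more tool, called after ">>>" as name(argument=value, ...) on one line, values as JSON. carry_out: Moves the arm, as the interface text tells. Its arguments: {"type":"object","properties":{"plan":{"type":"array"},"fingers":{"type":"number"},"newtons":{"type":"number"}},"required":["plan"]}

```bash
mkdir -p pics; ls
python3 - <<'E'
from bench import env
import cv2
for n in("scene","top"):
    im=env.camera(n); cv2.imwrite(f"pics/{n}0.png",im[:,:,::-1]); print(n,env.calibration(n))
s=env.sense(); print(s, env.tip_extent)
for n in("scene","top"):
  for q in("solar_pack","sun_stand","radio","clamp_grip","tumbler"):
    print(n,q,[(np_['p'],np_['extent']) for np_ in env.look_for(n,q)])
E
```

```text
pics
scene {'fx': 470.8752175844871, 'fy': 470.8752175844871, 'cx': 317.934896211388, 'cy': 239.05586122676567, 'distortion': array([-0.06866171,  0.        ,  0.        ,  0.        ,  0.        ]), 'xyz': array([1153.95558665,  452.61291345,  841.32896119]), 'rotation': array([-1.19272389, -2.33283488,  0.96538641])}
top {'fx': 563.2231272331228, 'fy': 563.2231272331228, 'cx': 316.62090167306224, 'cy': 246.60949431923797, 'distortion': array([0.04157705, 0.        , 0.        , 0.        , 0.        ]), 'xyz': array([ 408.03932225,   30.29440157, 1393.86951698]), 'rotation': array([-2.19620262,  2.18151206, -0.12323988])}
{'time_s': 0.1, 'q': array([-1.40982074,  0.62926546,  0.03840897,  1.51824324, -0.0270151 ,
        0.99632526, -0.01999354]), 'dq': array([ 1.75306053e-04, -8.41692541e-04,  1.02996307e-03, -1.62360500e-03,
       -5.88108953e-05, -2.45756510e-04, -2.15700844e-04]), 'joint_torque': array([ 3.10310606e-03, -5.64533257e+01,  1.23069227e+00, -1.93972117e+01,
        1.13805901e-02,  5.47631949e-03,  9.43742577e-07]), 'position': array([145.97137496, 632.85922643, 2
[... 367 characters left out ...]
99.5, 349.6]), (0.31, [267.6, 258.5, 300.2, 310.1])]
scene radio [(0.86, [262.8, 135.4, 341.8, 208.2]), (0.75, [190.5, 126.2, 287.8, 267.4]), (0.66, [328.7, 210.5, 371.7, 239.6]), (0.49, [161.0, 158.4, 211.4, 193.0])]
scene clamp_grip [(0.84, [276.8, 137.9, 317.1, 168.8]), (0.59, [256.3, 127.2, 276.7, 189.3])]
scene tumbler [(0.43, [256.8, 126.8, 274.3, 191.6])]
top solar_pack [(0.59, [218.2, 190.3, 255.6, 244.0])]
top sun_stand [(0.75, [211.2, 178.9, 267.6, 252.2])]
top radio [(0.6, [368.4, 297.7, 448.7, 379.0]), (0.59, [363.6, 185.1, 444.4, 275.9])]
top clamp_grip [(0.62, [402.5, 301.7, 422.6, 375.6]), (0.56, [396.0, 254.6, 419.4, 273.2])]
top tumbler [(0.76, [293.2, 167.5, 328.4, 206.7])]
```

View pics/scene0.png

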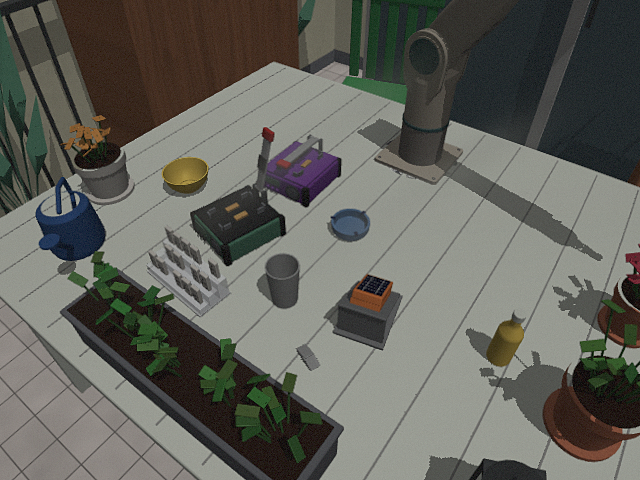

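View pics/top0.png

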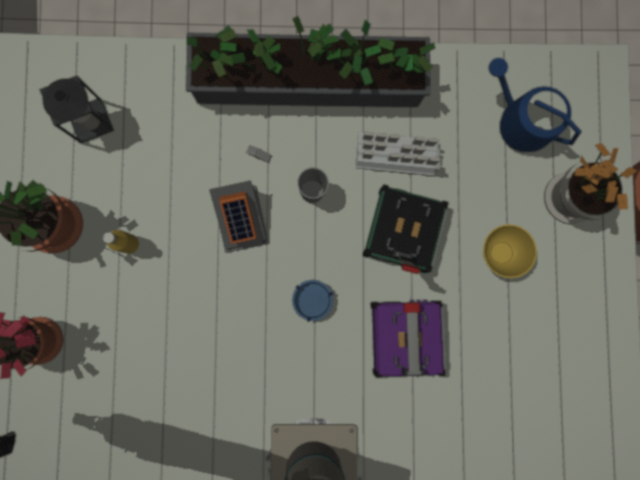

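The pictures show two radio-like things: a green one at top (405,230) / scene (238,222), with its clamp upright, and a purple one at top (408,338) / scene (302,170), with its clamp closed. The green one fits the text. The stand with the orange pack is at top (238,217) / scene (370,310). I'll confirm with an enlarged crop.

```bash
cat > h.py <<'E'
import numpy as np, cv2
from scipy.spatial.transform import Rotation as R
from scipy.optimize import least_squares
from bench import env
CAL={n:env.calibration(n) for n in("scene","top")}
def K(n):
    c=CAL[n]; return np.array([[c["fx"],0,c["cx"]],[0,c["fy"],c["cy"]],[0,0,1.]])
def proj(n,P):
    c=CAL[n]; Rw=R.from_rotvec(c["rotation"]).as_matrix().T
    return cv2.projectPoints(np.float64(P).reshape(-1,1,3),cv2.Rodrigues(Rw)[0],-Rw@c["xyz"],K(n),c["distortion"])[0].reshape(-1,2)
def ray(n,uv):
    c=CAL[n]; p=cv2.undistortPoints(np.float64(uv).reshape(-1,1,2),K(n),c["distortion"]).reshape(-1,2)
    return c["xyz"],R.from_rotvec(c["rotation"]).apply(np.c_[p,np.ones(len(p))])
def at_z(n,uv,z):
    o,d=ray(n,uv); return o+d*((z-o[2])/d[:,2])[:,None]
def tri(a,b):  # top px, scene px
    f=lambda X:np.r_[proj("top",X)[0]-a,proj("scene",X)[0]-b]
    r=least_squares(f,at_z("top",[a],70)[0]); return r.x,r.fun
E
python3 - <<'E'
import cv2,numpy as np
t=cv2.imread("pics/top0.png");s=cv2.imread("pics/scene0.png")
def c(im,x,y,w,h): 
    o=cv2.resize(im[y:y+h,x:x+w],(400,300),interpolation=cv2.INTER_CUBIC); return np.clip(o.astype(float)*1.5,0,255).astype(np.uint8)
g=np.vstack([np.hstack([c(t,350,175,120,90+15-15),c(t,190,170,100,75+15-15)]),np.hstack([c(s,180,120,180,135),c(s,315,265,120,90)])])
cv2.imwrite("pics/crop1.png",g)
E
```

```text
(no output)
```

View pics/crop1.png

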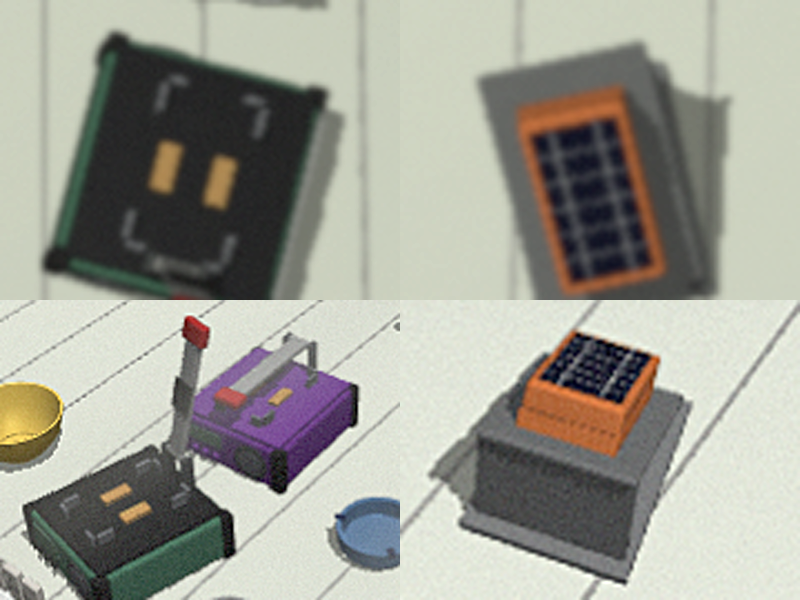

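Confirmed: the green radio with the raised arm and empty cradle is the target, and the orange pack is on the grey stand, whose high edge faces away from the robot. Next I'll fit the known shapes in both views.

```bash
cat >> h.py <<'E'
def sil(n,P,S=8):
    h=cv2.convexHull(proj(n,P).astype(np.float32)); m=np.zeros((480*1,640),np.uint8)
    x0,y0=np.floor(h.min((0,1))).astype(int)-12; w,hh=np.ceil(h.max((0,1))).astype(int)+12-[x0,y0]
    b=np.zeros((hh*S,w*S),np.uint8); cv2.fillConvexPoly(b,np.round(((h-[x0,y0])+.5)*S-.5).astype(np.int32),255)
    f=np.zeros((480,640)); f[y0:y0+hh,x0:x0+w]=cv2.resize(b,(w,hh),interpolation=cv2.INTER_AREA)/255.; return f
def hullmask(m):
    cs=cv2.findContours(m.astype(np.uint8),cv2.RETR_EXTERNAL,cv2.CHAIN_APPROX_NONE)[0]
    pts=np.vstack([c for c in cs if len(c)>3]); o=np.zeros((480,640),np.uint8); cv2.fillConvexPoly(o,cv2.convexHull(pts),1); return o
def orange(n,im,ext,pad=6):
    hsv=cv2.cvtColor(im,cv2.COLOR_RGB2HSV); m=(hsv[...,0]<18)&(hsv[...,1]>110)&(hsv[...,2]>60)
    k=np.zeros_like(m); l,t,r,b=np.int32(ext)+[-pad,-pad,pad,pad]; k[t:b,l:r]=1; return hullmask(m&k)
BOX=np.array([[x,y,z] for x in(-56,56) for y in(-31,31) for z in(0,30.)])
def packpts(p): # x,y,z,yaw,tilt
    return p[:3]+(R.from_euler("z",p[3])*R.from_euler("y",-p[4])).apply(BOX)
E
python3 - <<'E'
from h import *
from scipy.optimize import minimize
T=cv2.imread("pics/top0.png")[:,:,::-1].copy();S=cv2.imread("pics/scene0.png")[:,:,::-1].copy()
M={"top":orange("top",T,[218.2,190.3,255.6,244]),"scene":orange("scene",S,[348.6,273.8,390.5,311.7])}
x0=np.r_[at_z("top",[[237,217]],75)[0][:2],60,0.2,np.radians(30)]
for names in(("top","scene"),("top",),("scene",)):
  f=lambda q:sum(((sil(n,packpts(np.r_[q[:3],q[3]/100,q[4]/100]))-M[n])**2).sum() for n in names)
  r=minimize(f,x0*[1,1,1,100,100],method="Nelder-Mead",options=dict(initial_simplex=x0*[1,1,1,100,100]+np.vstack([np.zeros(5),np.diag([12,12,12,12,8])]),maxiter=600))
  print(names,np.r_[r.x[:3],r.x[3:]/100].round(3),r.fun,[m.sum() for m in M.values()])
for n in M: print(n,cv2.boundingRect(M[n]))
c=np.array([[x,y] for x,y in [(160,78),(268,100),(228,268),(125,240)]])/3.333+[350,175]
print(at_z("top",c,80))
sc=lambda im,x,y,w,h,W,H:np.clip(cv2.resize(im[y:y+h,x:x+w],(W,H),interpolation=cv2.INTER_CUBIC)*2.2,0,255).astype(np.uint8)
a=sc(T,380,188,66,90,440,600); b=sc(S,186,180,108,90,360,300); c=sc(S,245,122,60,50,360,300)
cv2.imwrite("pics/crop2.png",np.hstack([a,np.vstack([b,c])])[:,:,::-1])
E
```

```text
('top', 'scene') [5.98057e+02 1.85267e+02 5.79700e+01 2.25000e-01 5.29000e-01] 47.00662821991541 [np.uint64(1394), np.uint64(1088)]
('top',) [5.96534e+02 1.83859e+02 6.55000e+01 2.34000e-01 4.82000e-01] 24.908266051518645 [np.uint64(1394), np.uint64(1088)]
('scene',) [5.97793e+02 1.85559e+02 5.80690e+01 2.26000e-01 5.34000e-01] 15.339407920030759 [np.uint64(1394), np.uint64(1088)]
top (219, 192, 38, 52)
scene (350, 274, 43, 38)
[[ 638.92262107 -194.79091374   80.        ]
 [ 623.81717584 -271.49423447   80.        ]
 [ 504.06192083 -241.88218965   80.        ]
 [ 523.28468211 -169.32096302   80.        ]]
```

View pics/crop2.png

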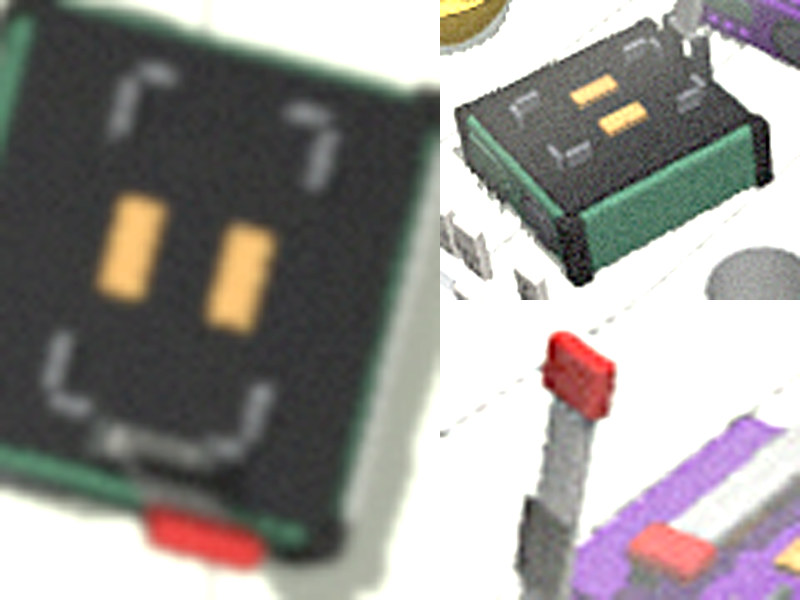

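Run:
```python
from h import *
T=cv2.imread("pics/top0.png")[:,:,::-1].copy();S=cv2.imread("pics/scene0.png")[:,:,::-1].copy()
def blobs(im,box,lo,hi,amin):
    x0,y0,x1,y1=box; hsv=cv2.cvtColor(im,cv2.COLOR_RGB2HSV); m=cv2.inRange(hsv,lo,hi); k=np.zeros_like(m);k[y0:y1,x0:x1]=m[y0:y1,x0:x1]
    n,l,st,c=cv2.connectedComponentsWithStats(k); return [(c[i],st[i]) for i in range(1,n) if st[i][4]>=amin]
gt=[b[0] for b in blobs(T,(385,205,430,245),(8,90,70),(28,255,255),15)]
gs=[b[0] for b in blobs(S,(215,195,255,225),(8,90,60),(28,255,255),10)]
print(gt,gs)
gt=np.array(sorted(gt,key=lambda c:c[0])); gs=np.array(sorted(gs,key=lambda c:c[0]))
g=[]
for a in gt:
    best=min((tri(a,b) for b in gs),key=lambda r:np.abs(r[1]).sum()); print("gold",best[0].round(1),best[1].round(2)); g.append(best[0])
print("topZ70..76",at_z("top",gt,72).round(1),at_z("scene",gs,72).round(1))
G=at_z("top",np.array([[123,70],[333,128],[245,450],[55,405]])/6.667+[380,188]-.4,84)
print("guides centre",G.mean(0),[np.linalg.norm(G[i]-G[(i+1)%4]) for i in range(4)])
v=(G[2]+G[3]-G[0]-G[1]); print("yaw radio x axis (toward robot)",np.arctan2(v[1],v[0]))
w=g[0]-g[1]; print("gold y dir -> x yaw",np.arctan2(w[1],w[0]))
rt=blobs(T,(396,255,425,276),(0,120,60),(6,255,255),8)+blobs(T,(396,255,425,276),(172,120,60),(180,255,255),8)
rs=blobs(S,(255,122,280,142),(0,120,50),(6,255,255),8)+blobs(S,(255,122,280,142),(172,120,50),(180,255,255),8)
print(rt,rs)
print("grip",tri(max(rt,key=lambda b:b[1][4])[0],max(rs,key=lambda b:b[1][4])[0]))
```

```text
[array([399.18556701, 224.8556701 ]), array([415.62244898, 229.07142857])] [array([231.69230769, 206.76923077]), array([240.46341463, 215.35365854])]
gold [ 576.6 -198.2   72.5] [-0.12  0.09 -0.16 -0.02]
gold [ 566.7 -236.9   73.5] [-0.17  0.13 -0.22 -0.03]
topZ70..76 [[ 576.9 -198.6   72. ]
 [ 567.2 -237.6   72. ]] [[ 565.3 -237.7   72. ]
 [ 576.1 -198.3   72. ]]
guides centre [ 570.51610453 -217.1128388    84.        ] [np.float64(76.94657186249665), np.float64(118.86533625705809), np.float64(68.463796497978), np.float64(121.68532062004651)]
yaw radio x axis (toward robot) 2.9023388861397885
gold y dir -> x yaw 1.318923630481269
[(array([410.08695652, 268.16304348]), array([402, 264,  18,   9,  92], dtype=int32))] [(array([267.78723404, 133.64893617]), array([262, 127,  12,  15,  94], dtype=int32)), (array([265.4, 136.1]), array([262, 134,   6,   6,  10], dtype=int32))]
grip (array([ 465.07180476, -189.00553275,  249.09218669]), array([-0.26996341,  0.19954572, -0.37586511, -0.04799592]))
```

```bash
cat >> h.py <<'E'
def toolR(yaw_y): # tool pointing down with y axis at yaw
    y=np.array([np.cos(yaw_y),np.sin(yaw_y),0]); z=np.array([0,0,-1.]); return np.c_[np.cross(y,z),y,z]
def go(P0,yaw0,P1): return (toolR(yaw0).T@(np.float64(P1)-P0)/10).round(2)
E
python3 - <<'E'
from h import *
u=np.array([-.355388,-3.121213,.0]); y=R.from_rotvec(u/np.linalg.norm(u)*np.pi).as_matrix()[:,1]
yw=np.arctan2(y[1],y[0]); print(yw, np.degrees(yw-(.227+np.pi/2)))
A=[590.5,183.6,180]
print(go([146.134,633.374,250.313],yw,A))
yp=.227+np.pi/2
print("down",go(A,yp,[590.5,183.6,83.5]))
E
```

```text
1.3440485735205734 -25.997831226162102
[-53.41 -33.84   7.03]
down [0.   0.   9.65]
```

The manual's scale: shifts go in shares of 0.8 m and turns go in shares of pi/2 rad. Converting my numbers, -27 cm / 80 = -0.3375, -17 cm / 80 = -0.2125, -26 degrees / 90 = -0.2889.

>>> carry_out(plan=[{"slide": [-0.3375,-0.2125,0],"roll": -0.2889},{"slide": [-0.3375,-0.2125,0],"roll": -0.2889},{"slide": [-0.3375,-0.2125,0],"roll": -0.2889},{"slide": [-0.3375,-0.2125,0],"roll": -0.2889},{"slide": [-0.3375,-0.2125,0],"roll": -0.2889},{"slide": [-0.3375,-0.2125,0],"roll": -0.2889},{"slide": [-0.3375,-0.2125,0],"roll": -0.2889},{"slide": [-0.3375,-0.2125,0],"roll": -0.2889},{"slide": [-0.3375,-0.2125,0],"roll": -0.2889},{"slide": [-0.3375,-0.2125,0],"roll": -0.2889},{"slide": [-0.3375,-0.2125,0],"roll": -0.2889},{"slide": [-0.3375,-0.2125,0],"roll": -0.2889}], fingers=1, newtons=30)

```text
time_s: 1.6
position: [369.8, 408.4, 250.4]
tool_rot: [0.36, -3.12, -0.002]
ft_force: [-0.3, 0.9, 0.5]
gripper_width: 85.5
gripper_force: 0.0
```

Run:
```python
from h import *
s=env.sense();print(s["position"],s["tool_rot"],s["time_s"],s["dq"].round(2))
P0=np.array([146.134,633.374,250.313])+toolR(1.34405)@[-270,-170,0]
print(P0,go(P0,.227+np.pi/2,[590.5,183.6,180]))
y=R.from_rotvec(s["tool_rot"]).as_matrix()[:,1]; print(np.arctan2(y[1],y[0]))
```

```text
[369.76438925 408.38680566 250.38984819] [ 3.59571143e-01 -3.12047605e+00 -1.64170891e-03] 1.6 [-0.01 -0.    0.    0.    0.    0.    0.  ]
[371.00539503 407.02724014 250.313     ] [-16.36 -26.71   7.03]
1.8002433455035411
```

Scaled: -26.8 cm / 80 = -0.335, -16.4 cm / 80 = -0.205.

>>> carry_out(plan=[{"slide": [-0.205,-0.335,0.0625]},{"slide": [-0.205,-0.335,0.0625]},{"slide": [-0.205,-0.335,0.0625]},{"slide": [-0.205,-0.335,0.0625]},{"slide": [-0.205,-0.335,0.0625]},{"slide": [-0.205,-0.335,0.0625]},{"slide": [-0.205,-0.335,0.0625]},{"slide": [-0.205,-0.335,0.0625]},{"slide": [-0.205,-0.335,0.0875]},{"slide": [-0.205,-0.335,0.0875]},{"slide": [-0.205,-0.335,0.0875]},{"slide": [-0.205,-0.335,0.0875]}])

```text
validation failed for argument at $.pl...
```

Run:
```python
from h import *
s=env.sense();y=R.from_rotvec(s["tool_rot"]).as_matrix()[:,1];yw=np.arctan2(y[1],y[0])
print(s["position"],yw,s["ft_force"],s["dq"].round(2))
print(go(s["position"],yw,[590.5,183.6,83.5]))
T=env.camera("top");S=env.camera("scene")
f=lambda im,x,y,w,h:cv2.resize(im[y:y+h,x:x+w],(400,300),interpolation=cv2.INTER_CUBIC)
cv2.imwrite("pics/c3.png",np.hstack([f(T,190,170,100,75),f(S,300,200,140,105)])[:,:,::-1])
```

```text
[369.76438925 408.38680566 250.38984819] 1.8002433455035411 [-0.28862925  0.91282085  0.54224243] [-0.01 -0.    0.    0.    0.    0.    0.  ]
[-16.38 -26.91  16.69]
```

View pics/c3.png

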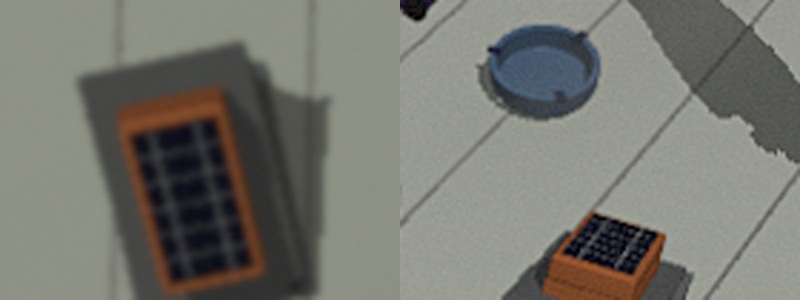

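The move was refused, probably because every row needs `roll`. The picture shows the pack untouched and the arm not yet above it.

Scaled: -26.9 cm / 80 = -0.3363, -16.4 cm / 80 = -0.205.

>>> carry_out(plan=[{"slide": [-0.205,-0.3363,0.0625],"roll": 0},{"slide": [-0.205,-0.3363,0.0625],"roll": 0},{"slide": [-0.205,-0.3363,0.0625],"roll": 0},{"slide": [-0.205,-0.3363,0.0625],"roll": 0},{"slide": [-0.205,-0.3363,0.0625],"roll": 0},{"slide": [-0.205,-0.3363,0.0625],"roll": 0},{"slide": [-0.205,-0.3363,0.0625],"roll": 0},{"slide": [-0.205,-0.3363,0.0625],"roll": 0},{"slide": [-0.205,-0.3363,0.125],"roll": 0},{"slide": [-0.205,-0.3363,0.125],"roll": 0},{"slide": [-0.205,-0.3363,0.125],"roll": 0},{"slide": [-0.205,-0.3363,0.125],"roll": 0}])

```text
time_s: 2.7
position: [590.5, 183.7, 150.4]
tool_rot: [0.36, -3.12, -0.001]
ft_force: [0.6, 0.8, 0.1]
gripper_width: 85.2
gripper_force: 0.0
```

Run:
```python
from h import *
s=env.sense();y=R.from_rotvec(s["tool_rot"]).as_matrix()[:,1];yw=np.arctan2(y[1],y[0])
print(s["position"],yw,s["ft_force"],s["dq"].round(2))
print(go(s["position"],yw,[590.5,183.6,83.5]))
T=env.camera("top");S=env.camera("scene")
f=lambda im,x,y,w,h:cv2.resize(im[y:y+h,x:x+w],(400,300),interpolation=cv2.INTER_CUBIC)
cv2.imwrite("pics/c4.png",np.hstack([f(T,180,160,120,90),f(S,300,200,140,105)])[:,:,::-1])
```

```text
[590.53146243 183.68018006 150.40876931] 1.8003758024785184 [0.61728811 0.78847631 0.05878097] [-0.01 -0.04  0.   -0.02  0.   -0.   -0.  ]
[ 0.   -0.01  6.69]
```

View pics/c4.png

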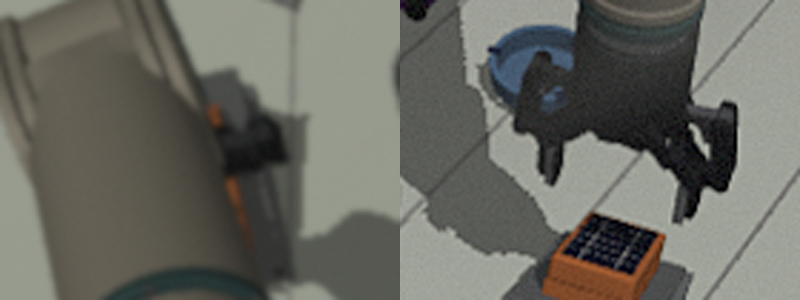

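The gripper is aligned over the pack with a finger on each side. Next I descend and close.

Scaled: 6.6 cm / 80 = 0.0825, 6.2 cm / 80 = 0.0775.

>>> carry_out(plan=[{"slide": [0,0,0.025],"roll": 0},{"slide": [0,0,0.05],"roll": 0},{"slide": [0,0,0.0688],"roll": 0},{"slide": [0,0,0.0775],"roll": 0},{"slide": [0,0,0.0825],"roll": 0},{"slide": [0,0,0.0825],"roll": 0},{"slide": [0,0,0.0825],"roll": 0}])

```text
time_s: 3.38
position: [592.0, 182.4, 85.5]
tool_rot: [-0.356, 3.119, 0.001]
ft_force: [-0.0, 0.8, -0.1]
gripper_width: 85.3
gripper_force: 0.0
```

>>> carry_out(plan=[{"slide": [0,0,0],"roll": 0},{"slide": [0,0,0],"roll": 0},{"slide": [0,0,0],"roll": 0},{"slide": [0,0,0],"roll": 0},{"slide": [0,0,0],"roll": 0},{"slide": [0,0,0],"roll": 0},{"slide": [0,0,0],"roll": 0},{"slide": [0,0,0],"roll": 0}], fingers=0, newtons=30)

```text
time_s: 4.05
position: [591.9, 182.6, 85.6]
tool_rot: [-0.356, 3.12, 0.002]
ft_force: [-1.4, 1.0, 6.3]
gripper_width: 60.9
gripper_force: 33.4
```

Scaled: -1.65 cm / 80 = -0.0206, -1.5 cm / 80 = -0.0188.

>>> carry_out(plan=[{"slide": [-0.0033,0,-0.0019],"roll": 0},{"slide": [-0.0065,0,-0.0038],"roll": 0},{"slide": [-0.0098,0,-0.0056],"roll": 0},{"slide": [-0.013,0,-0.0075],"roll": 0},{"slide": [-0.0163,0,-0.0094],"roll": 0},{"slide": [-0.0188,0,-0.0109],"roll": 0},{"slide": [-0.0206,0,-0.0119],"roll": 0},{"slide": [-0.0206,0,-0.0119],"roll": 0},{"slide": [-0.0206,0,-0.0119],"roll": 0}])

```text
time_s: 4.8
position: [604.7, 184.5, 93.1]
tool_rot: [0.355, -3.115, 0.002]
ft_force: [-6.5, -1.2, 2.6]
gripper_width: 61.5
gripper_force: 33.3
```

Run:
```python
from h import *
s=env.sense();y=R.from_rotvec(s["tool_rot"]).as_matrix()[:,1]
print(s["position"],np.arctan2(y[1],y[0]),s["ft_force"],s["ft_torque"],s["gripper_force"])
S=env.camera("scene")
f=lambda im,x,y,w,h:cv2.resize(im[y:y+h,x:x+w],(600,450),interpolation=cv2.INTER_CUBIC)
cv2.imwrite("pics/c5.png",f(S,310,230,120,90)[:,:,::-1])
```

```text
[604.72183901 184.54149164  93.12223879] 1.7980244221879698 [-6.50555027 -1.1568748   2.62492893] [-0.16101004  1.04676992  0.13082412] 33.266619122587144
```

View pics/c5.png

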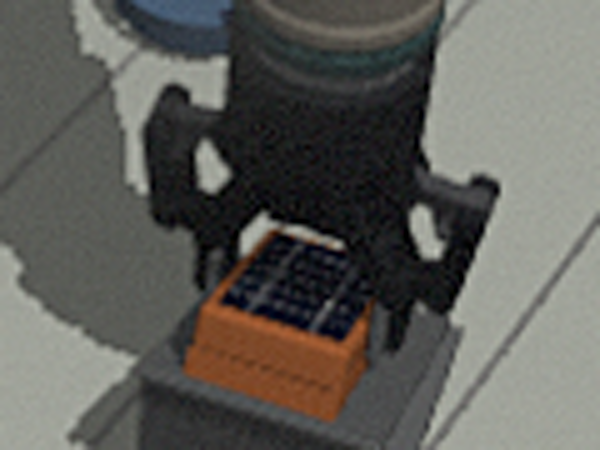

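>>> carry_out(plan=[{"slide": [-0.0013,0,-0.0013],"roll": 0},{"slide": [-0.0025,0,-0.0025],"roll": 0},{"slide": [-0.0038,0,-0.0031],"roll": 0},{"slide": [-0.0044,0,-0.0038],"roll": 0},{"slide": [-0.0044,0,-0.0038],"roll": 0}])

```text
time_s: 5.27
position: [610.9, 186.1, 96.8]
tool_rot: [0.355, -3.121, 0.0]
ft_force: [-2.6, -1.9, -0.3]
gripper_width: 61.3
gripper_force: 32.9
```

Run:
```python
from h import *
s=env.sense(); print(s["position"],s["ft_force"],s["ft_torque"])
im=env.camera("scene")
hsv=cv2.cvtColor(im,cv2.COLOR_RGB2HSV); m=(hsv[...,0]<18)&(hsv[...,1]>110)&(hsv[...,2]>60)
m[:270]=0;m[330:]=0;m[:,:335]=0;m[:,400:]=0
old=cv2.cvtColor(cv2.imread("pics/scene0.png"),cv2.COLOR_BGR2HSV)
mo=(old[...,0]<18)&(old[...,1]>110)&(old[...,2]>60); mo[:270]=0;mo[330:]=0;mo[:,:335]=0;mo[:,400:]=0
def ext(m):
    p=np.argwhere(m)[:,::-1].astype(float); return [round(np.sort(p@v)[-5:].mean(),2) for v in ([0,1.],[.5,.87],[-.5,.87],[-1,0])]
print("old",ext(mo),"new",ext(m))
for d in(0,13,16,19,22):
    u=np.array([.866*np.cos(.227),.866*np.sin(.227),.5])*d
    P=proj("scene",packpts(np.r_[np.array([597.8,185.3,58.5])+u,.227,.5236]))
    print(d,[round((P@np.array(v)).max(),2) for v in ([0,1.],[.5,.87],[-.5,.87],[-1,0])])
```

```text
[610.93630467 186.09018383  96.76877558] [-2.63252195 -1.89322548 -0.28169384] [-0.16260169  0.47337036  0.04169304]
old [np.float64(310.4), np.float64(459.27), np.float64(87.14), np.float64(-350.0)] new [np.float64(314.2), np.float64(460.78), np.float64(91.95), np.float64(-346.0)]
0 [np.float64(312.05), np.float64(460.76), np.float64(88.53), np.float64(-348.96)]
13 [np.float64(314.42), np.float64(462.09), np.float64(91.36), np.float64(-347.14)]
16 [np.float64(314.98), np.float64(462.4), np.float64(92.02), np.float64(-346.71)]
19 [np.float64(315.54), np.float64(462.72), np.float64(92.69), np.float64(-346.29)]
22 [np.float64(316.1), np.float64(463.03), np.float64(93.36), np.float64(-345.85)]
```

Scaled: -0.64 cm / 80 = -0.008, 0.05 cm / 80 = 0.0006.

>>> carry_out(plan=[{"slide": [0.0009,0,0.0004],"roll": 0},{"slide": [0.0019,0,0.0006],"roll": 0},{"slide": [0.0031,0,-0.0015],"roll": 0},{"slide": [0.0044,0,-0.0038],"roll": 0},{"slide": [0.0056,0,-0.0059],"roll": 0},{"slide": [0.0069,0,-0.008],"roll": 0},{"slide": [0.0069,0,-0.008],"roll": 0}])

```text
time_s: 5.9
position: [605.5, 185.2, 103.7]
tool_rot: [-0.356, 3.121, 0.0]
ft_force: [-0.3, -0.3, -0.7]
gripper_width: 61.4
gripper_force: 33.0
```

Scaled: -13 cm / 80 = -0.1625, -11 cm / 80 = -0.1375.

>>> carry_out(plan=[{"slide": [0.0025,0,-0.0044],"roll": 0},{"slide": [0.0063,0,-0.0109],"roll": 0},{"slide": [0.0125,0,-0.0216],"roll": 0},{"slide": [0.0188,0,-0.0325],"roll": 0},{"slide": [0.0188,0,-0.0625],"roll": 0},{"slide": [0.0188,0,-0.1],"roll": 0},{"slide": [0.0188,0,-0.1375],"roll": 0},{"slide": [0.0188,0,-0.1625],"roll": 0},{"slide": [0.0188,0,-0.1625],"roll": 0},{"slide": [0.0188,0,-0.1625],"roll": 0}])

```text
time_s: 6.73
position: [591.1, 181.9, 235.3]
tool_rot: [-0.355, 3.118, 0.001]
ft_force: [-0.3, -0.8, -2.9]
gripper_width: 61.4
gripper_force: 33.6
```

Run:
```python
from h import *
from scipy.optimize import minimize
s=env.sense();y=R.from_rotvec(s["tool_rot"]).as_matrix()[:,1];yw=np.arctan2(y[1],y[0]);p=s["position"]
print(p,yw,s["ft_force"],s["gripper_force"])
print("to above cradle", go(p,yw,[571.5,-217.6,235]), "roll",np.degrees(yw-(2.89-np.pi/2)))
S=env.camera("scene"); T=env.camera("top")
f=lambda im,x,y,w,h:cv2.resize(im[y:y+h,x:x+w],(400,300),interpolation=cv2.INTER_CUBIC)
cv2.imwrite("pics/c6.png",np.hstack([f(T,160,150,160,120),f(S,290,160,160,120)])[:,:,::-1])
```

```text
[591.1457951  181.8965935  235.25866918] 1.7978180532730355 [-0.34447173 -0.76534927 -2.92406179] 33.61862884252332
to above cradle [ 1.091e+01 -3.848e+01  3.000e-02] roll 27.42258399216281
```

View pics/c6.png

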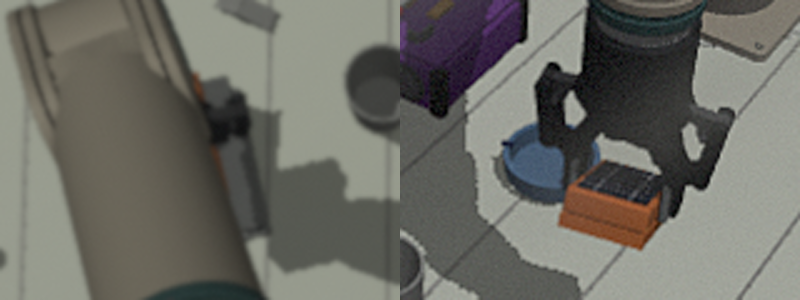

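Run:
```python
from h import *
p=np.array([591.1,181.9,235.3]);yw=1.7978
print(go(p,yw,[430,100,110]))
for q in("ashtray","tumbler","spring_clip"):
    r=env.look_for("top",q); print(q,[(a["p"],a["extent"],at_z("top",[[(a["extent"][0]+a["extent"][2])/2,(a["extent"][1]+a["extent"][3])/2]],20)[0].round(0)) for a in r[:2]])
```

```text
[17.54 -4.35 12.53]
ashtray [(0.55, [291.1, 279.5, 333.2, 323.1], array([395.,   6.,  20.]))]
tumbler []
spring_clip [(0.64, [245.3, 147.1, 270.2, 162.3], array([755., 143.,  20.]))]
```

Run:
```python
from h import *
print(go([591.1,181.9,235.3],1.7978,[430,150,115]))
```

```text
[16.41  0.52 12.03]
```

Scaled: 16.4 cm / 80 = 0.205, 12 cm / 80 = 0.15, 27.4 degrees / 90 = 0.3044.

>>> carry_out(plan=[{"slide": [0.05,0.0013,0],"roll": 0.0778},{"slide": [0.1,0.0038,0],"roll": 0.1556},{"slide": [0.15,0.005,0],"roll": 0.2333},{"slide": [0.205,0.0063,0],"roll": 0.3044},{"slide": [0.205,0.0063,0.05],"roll": 0.3044},{"slide": [0.205,0.0063,0.1],"roll": 0.3044},{"slide": [0.205,0.0063,0.1375],"roll": 0.3044},{"slide": [0.205,0.0063,0.15],"roll": 0.3044},{"slide": [0.205,0.0063,0.15],"roll": 0.3044},{"slide": [0.205,0.0063,0.15],"roll": 0.3044}])

```text
time_s: 7.82
position: [429.5, 149.5, 112.5]
tool_rot: [-0.393, -3.115, 0.002]
ft_force: [0.0, -0.5, -2.6]
gripper_width: 61.6
gripper_force: 34.1
```

Run:
```python
from h import *
from scipy.optimize import minimize
s=env.sense();y=R.from_rotvec(s["tool_rot"]).as_matrix()[:,1];yw=np.arctan2(y[1],y[0]);p=s["position"]
print(p,yw,s["ft_force"])
S=env.camera("scene"); T=env.camera("top")
f=lambda im,x,y,w,h:cv2.resize(im[y:y+h,x:x+w],(400,300),interpolation=cv2.INTER_CUBIC)
b=[int(v) for v in proj("scene",[p])[0]]; c=[int(v) for v in proj("top",[p])[0]]
cv2.imwrite("pics/c7.png",np.hstack([f(T,c[0]-60,c[1]-45,120,90),f(S,b[0]-60,b[1]-45,120,90)])[:,:,::-1])
yawp=yw-np.pi/2; e=np.array([np.cos(yawp),np.sin(yawp),0])
m=orange("scene",S,[b[0]-35,b[1]-25,b[0]+35,b[1]+35])
def g(q):
    th=q[2]/100; r=R.from_euler("z",yawp)*R.from_euler("y",-th)
    return ((sil("scene",p+r.apply(BOX-[q[0],0,q[1]]))-m)**2).sum()
for t0 in(20,50,70):
    x0=np.array([5,24,t0.__float__()]); r=minimize(g,x0,method="Nelder-Mead",options=dict(initial_simplex=x0+np.vstack([np.zeros(3),np.diag([10,8,20])]))); print(r.x,r.fun,m.sum())
```

```text
[429.48498835 149.53581889 112.51088096] 1.319585198745899 [ 0.02460743 -0.46275522 -2.62709362]
[11.44872235 30.34559977 61.81529743] 129.81271818531334 818
[11.31852311 30.00836417 60.2382306 ] 130.6859976931949 818
[11.1822565  30.11277789 61.29064006] 132.48693579392543 818
```

View pics/c7.png

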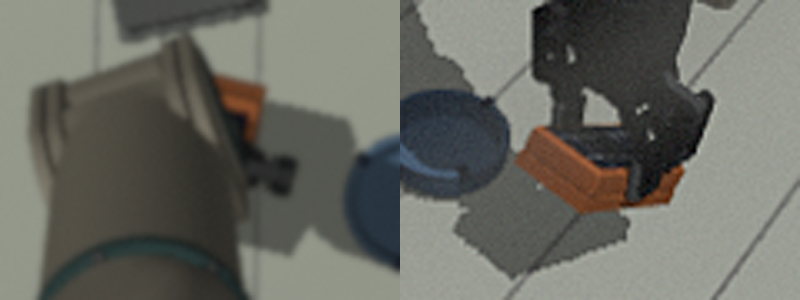

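Scaled: 8.5 cm / 80 = 0.1063, 8.3 cm / 80 = 0.1038.

>>> carry_out(plan=[{"slide": [0,0,0.0313],"roll": 0},{"slide": [0,0,0.0625],"roll": 0},{"slide": [0,0,0.0725],"roll": 0},{"slide": [-0.0038,0,0.0788],"roll": 0},{"slide": [-0.0075,0,0.085],"roll": 0},{"slide": [-0.0125,0,0.09],"roll": 0},{"slide": [-0.0163,0,0.095],"roll": 0},{"slide": [-0.02,0,0.1],"roll": 0},{"slide": [-0.0225,0,0.1038],"roll": 0},{"slide": [-0.025,0,0.1063],"roll": 0},{"slide": [-0.025,0,0.1063],"roll": 0}])

```text
time_s: 8.83
position: [449.5, 144.3, 29.0]
tool_rot: [0.394, 3.116, -0.001]
ft_force: [-1.8, -0.6, 4.1]
gripper_width: 61.3
gripper_force: 35.5
```

Scaled: 0.4 cm / 80 = 0.005, 0.2 cm / 80 = 0.0025.

>>> carry_out(plan=[{"slide": [0,0,0.0025],"roll": 0},{"slide": [0,0,0.005],"roll": 0},{"slide": [0,0,0.005],"roll": 0},{"slide": [0,0,0.005],"roll": 0}])

```text
time_s: 9.17
position: [451.2, 143.9, 25.2]
tool_rot: [0.395, 3.113, -0.0]
ft_force: [3.8, -2.7, 5.6]
gripper_width: 61.1
gripper_force: 35.8
```

Run:
```python
from h import *
s=env.sense();p=s["position"]; print(p,s["ft_force"],s["ft_torque"])
S=env.camera("scene"); b=[int(v) for v in proj("scene",[p])[0]]
f=lambda im,x,y,w,h:cv2.resize(im[y:y+h,x:x+w],(640,480),interpolation=cv2.INTER_CUBIC)
cv2.imwrite("pics/c8.png",f(S,b[0]-40,b[1]-30,80,60)[:,:,::-1])
```

```text
[451.21485506 143.92508166  25.15506149] [ 3.78697602 -2.72214541  5.5830573 ] [-0.78944143 -0.32145363  0.2158155 ]
```

View pics/c8.png

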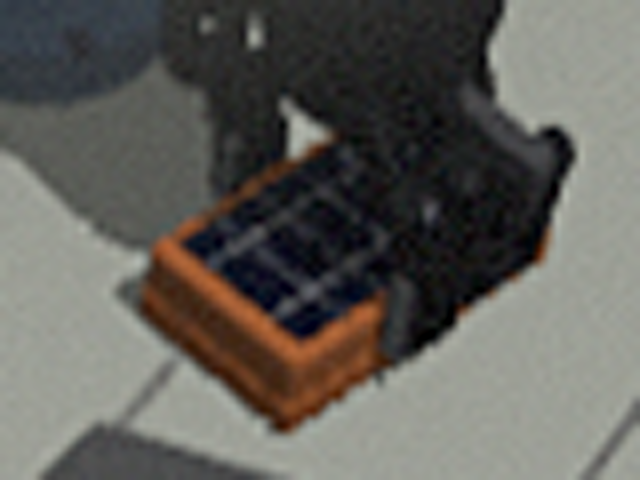

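The pack is almost flat on the table: near-edge corner at (290,430) in the crop, top face level. I'll release it there, back off, and measure it for a clean level regrasp.

Scaled: -20 cm / 80 = -0.25, -16 cm / 80 = -0.2.

>>> carry_out(plan=[{"slide": [0,0,0],"roll": 0},{"slide": [0,0,0],"roll": 0},{"slide": [0,0,0],"roll": 0},{"slide": [0,0,0],"roll": 0},{"slide": [0,0,0],"roll": 0},{"slide": [0,0,-0.025],"roll": 0},{"slide": [0,0,-0.0625],"roll": 0},{"slide": [0,0,-0.1],"roll": 0},{"slide": [0,0,-0.15],"roll": 0},{"slide": [0,0,-0.2],"roll": 0},{"slide": [0,0,-0.25],"roll": 0},{"slide": [0,0,-0.25],"roll": 0}], fingers=1)

```text
time_s: 10.22
position: [452.7, 146.8, 230.6]
tool_rot: [0.392, 3.106, 0.009]
ft_force: [0.6, 0.9, -0.7]
gripper_width: 85.2
gripper_force: 0.0
```

Scaled: 26 cm / 80 = 0.325, 24 cm / 80 = 0.3.

>>> carry_out(plan=[{"slide": [0,0.05,0],"roll": 0},{"slide": [0,0.1,0],"roll": 0},{"slide": [0,0.15,0],"roll": 0},{"slide": [0,0.2,0],"roll": 0},{"slide": [0,0.25,0],"roll": 0},{"slide": [0,0.3,0],"roll": 0},{"slide": [0,0.325,0],"roll": 0},{"slide": [0,0.325,0],"roll": 0},{"slide": [0,0.325,0],"roll": 0}])

```text
time_s: 10.97
position: [512.8, 397.6, 223.2]
tool_rot: [-0.39, -3.116, 0.001]
ft_force: [0.4, -1.1, -0.3]
gripper_width: 85.4
gripper_force: 0.0
```

```bash
cat > fit.py <<'E'
from h import *
from scipy.optimize import minimize
s=env.sense();y=R.from_rotvec(s["tool_rot"]).as_matrix()[:,1];yw=np.arctan2(y[1],y[0]);p=s["position"]
print(p,yw,s["ft_force"])
IM={n:env.camera(n) for n in("top","scene")}; M={}
for n in IM:
    d=env.look_for(n,"solar_pack"); print(n,[(a["p"],a["extent"]) for a in d]); M[n]=orange(n,IM[n],d[0]["extent"])
x0=np.r_[at_z("top",[np.argwhere(M["top"])[:,::-1].mean(0)],20)[0][:2],0,-25,0]
for names in(("top","scene"),("top",),("scene",)):
  f=lambda q:sum(((sil(n,packpts(np.r_[q[:3],q[3:]/100]))-M[n])**2).sum() for n in names)
  r=minimize(f,x0,method="Nelder-Mead",options=dict(initial_simplex=x0+np.vstack([np.zeros(5),np.diag([10,10,8,10,8])]),maxiter=600))
  print(names,r.x[:3].round(1),(r.x[3:]/100).round(3),r.fun,[m.sum() for m in M.values()])
E
python3 fit.py
```

```text
[512.82240515 397.58217961 223.20221223] 1.3219710891377794 [ 0.39023639 -1.05505907 -0.31033537]
top [(0.72, [235.8, 254.9, 272.3, 307.0])]
scene [(0.81, [366.3, 240.0, 414.2, 281.2])]
('top', 'scene') [442.5 146.1  -1.2] [-0.245  0.031] 86.72213763936946 [np.uint64(1185), np.uint64(1284)]
('top',) [445.2 148.1 -40.3] [-0.263  0.077] 17.681384083044982 [np.uint64(1185), np.uint64(1284)]
('scene',) [441.6 146.7  -1.5] [-0.218  0.064] 20.844121491733947 [np.uint64(1185), np.uint64(1284)]
```

```bash
cat >> fit.py <<'E'
print("flat")
for names in(("top","scene"),("top",),("scene",)):
  f=lambda q:sum(((sil(n,packpts(np.r_[q[:2],Z0,q[2]/100,0]))-M[n])**2).sum() for n in names)
  x=np.r_[x0[:2],-25]
  r=minimize(f,x,method="Nelder-Mead",options=dict(initial_simplex=x+np.vstack([np.zeros(3),np.diag([10,10,10])])))
  print(names,r.x.round(1),r.fun)
E
sed -i '1a import sys; Z0=float(sys.argv[1])' fit.py; python3 fit.py 0
python3 - <<'E'
from h import *
s=env.sense()
print(go(s["position"],1.322,[442.3,146.1,120]))
E
```

```text
[514.17277079 394.55013728 224.09754979] 1.3178006653872365 [ 0.33459651 -1.29659555 -0.06358794]
top [(0.78, [238.2, 255.3, 271.3, 310.4])]
scene [(0.47, [330.5, 211.2, 367.7, 240.4])]
[  0.83 -25.95  10.45]Traceback (most recent call last):
  File "fit.py", line 8, in <module>
    d=env.look_for(n,"solar_pack"); print(n,[(a["p"],a["extent"]) for a in d]); M[n]=orange(n,IM[n],d[0]["extent"])
                                                                                     ~~~~~~^^^^^^^^^^^^^^^^^^^^^^^^
  File "h.py", line 29, in orange
    k=np.zeros_like(m); l,t,r,b=np.int32(ext)+[-pad,-pad,pad,pad]; k[t:b,l:r]=1; return hullmask(m&k)
                                                                                        ~~~~~~~~^^^^^
  File "h.py", line 26, in hullmask
    pts=np.vstack([c for c in cs if len(c)>3]); o=np.zeros((480,640),np.uint8); cv2.fillConvexPoly(o,cv2.convexHull(pts),1); return o
    return _nx.concatenate(arrs, 0, dtype=dtype, casting=casting)
           ~~~~~~~~~~~~~~~^^^^^^^^^^^^^^^^^^^^^^^^^^^^^^^^^^^^^^^
ValueError: need at least one array to concatenate
```

```bash
sed -i 's/^    d=env.look_for.*/    b=proj(n,[float(v) for v in sys.argv[2].split(",")])[0]; M[n]=orange(n,IM[n],[b[0]-30,b[1]-32,b[0]+30,b[1]+32])/' fit.py; python3 fit.py 0 442,146,15
python3 - <<'E'
from h import *
s=env.sense()
print(s["position"],go(s["position"],1.32,[442.3,146.1,120]))
E
```

```text
[514.22287833 395.60185807 224.46923551] 1.3184147385288099 [-0.66215941  0.36244212  0.49838038]
('top', 'scene') [442.5 145.9  -1.5] [-0.241  0.039] 92.1359169550173 [np.uint64(1178), np.uint64(1281)]
('top',) [443.9 148.3 -36.5] [-0.254  0.012] 16.919323337178007 [np.uint64(1178), np.uint64(1281)]
('scene',) [441.6 146.7  -1.3] [-0.227  0.055] 19.677477893118034 [np.uint64(1178), np.uint64(1281)]
flat
('top', 'scene') [442.3 146.3 -25. ] 108.00199923106499
('top',) [442.5 145.2 -24.2] 43.467604767397155
('scene',) [442.  147.4 -25.1] 40.501053440984236
[514.07488815 396.05054981 224.41189446] [  0.75 -25.99  10.44]
```

Scaled: -26 cm / 80 = -0.325, 0.75 cm / 80 = 0.0094.

>>> carry_out(plan=[{"slide": [0.0013,-0.05,0],"roll": 0},{"slide": [0.0025,-0.1,0],"roll": 0},{"slide": [0.005,-0.15,0],"roll": 0},{"slide": [0.0075,-0.2,0],"roll": 0},{"slide": [0.0088,-0.25,0],"roll": 0},{"slide": [0.0094,-0.3,0],"roll": 0},{"slide": [0.0094,-0.325,0],"roll": 0},{"slide": [0.0094,-0.325,0.05],"roll": 0},{"slide": [0.0094,-0.325,0.1],"roll": 0},{"slide": [0.0094,-0.325,0.1375],"roll": 0},{"slide": [0.0094,-0.325,0.1375],"roll": 0},{"slide": [0.0094,-0.325,0.1375],"roll": 0}])

```text
time_s: 12.47
position: [441.2, 146.5, 113.7]
tool_rot: [-0.392, -3.114, 0.002]
ft_force: [-0.5, 0.1, 0.5]
gripper_width: 85.3
gripper_force: 0.0
```

>>> carry_out(plan=[{"slide": [0,0,0],"roll": 0},{"slide": [0,0,0],"roll": 0},{"slide": [0,0,0],"roll": 0}])

```text
time_s: 12.72
position: [443.2, 147.1, 115.9]
tool_rot: [0.393, 3.114, 0.003]
ft_force: [0.2, -0.2, -0.4]
gripper_width: 85.3
gripper_force: 0.0
```

Run:
```python
from h import *
s=env.sense();y=R.from_rotvec(s["tool_rot"]).as_matrix()[:,1];yw=np.arctan2(y[1],y[0])
print(s["position"],yw,go(s["position"],yw,[442.3,146.3,24]))
```

```text
[443.24090782 147.12284593 115.92862272] 1.3194616344928143 [ 0.07 -0.1   9.19]
```

Scaled: 9.1 cm / 80 = 0.1138, 8.8 cm / 80 = 0.11.

>>> carry_out(plan=[{"slide": [0.0006,-0.0013,0.0375],"roll": 0},{"slide": [0.0006,-0.0013,0.075],"roll": 0},{"slide": [0.0006,-0.0013,0.1],"roll": 0},{"slide": [0.0006,-0.0013,0.11],"roll": 0},{"slide": [0.0006,-0.0013,0.1138],"roll": 0},{"slide": [0.0006,-0.0013,0.1138],"roll": 0},{"slide": [0.0006,-0.0013,0.1138],"roll": 0}])

```text
time_s: 13.3
position: [442.0, 146.0, 24.0]
tool_rot: [0.394, 3.115, 0.002]
ft_force: [-0.6, -0.7, -0.2]
gripper_width: 85.2
gripper_force: 0.0
```

>>> carry_out(plan=[{"slide": [0,0,0],"roll": 0},{"slide": [0,0,0],"roll": 0},{"slide": [0,0,0],"roll": 0},{"slide": [0,0,0],"roll": 0},{"slide": [0,0,0],"roll": 0},{"slide": [0,0,0],"roll": 0},{"slide": [0,0,0],"roll": 0},{"slide": [0,0,0],"roll": 0}], fingers=0, newtons=40)

```text
time_s: 13.97
position: [442.0, 146.0, 24.3]
tool_rot: [0.393, 3.115, 0.001]
ft_force: [-0.2, -0.6, 5.2]
gripper_width: 61.0
gripper_force: 43.3
```

Run:
```python
from h import *
s=env.sense();y=R.from_rotvec(s["tool_rot"]).as_matrix()[:,1];yw=np.arctan2(y[1],y[0]);p=s["position"]
print(p,yw,s["ft_force"]); q=p+[0,0,200]
print("traverse",go(q,yw,[571.5,-217.6,q[2]]),"up 20; pack offset",p-[442.3,146.3,0])
```

```text
[441.99794178 145.98148559  24.25593356] 1.3195058944679354 [-0.24377756 -0.5953472   5.2205684 ]
traverse [-21.58 -32.     0.  ] up 20; pack offset [-0.30205822 -0.31851441 24.25593356]
```

Scaled: -20 cm / 80 = -0.25, -16 cm / 80 = -0.2.

>>> carry_out(plan=[{"slide": [0,0,-0.0125],"roll": 0},{"slide": [0,0,-0.05],"roll": 0},{"slide": [0,0,-0.1],"roll": 0},{"slide": [0,0,-0.15],"roll": 0},{"slide": [0,0,-0.2],"roll": 0},{"slide": [0,0,-0.25],"roll": 0},{"slide": [-0.0375,-0.025,-0.25],"roll": 0},{"slide": [-0.075,-0.05,-0.25],"roll": 0},{"slide": [-0.1125,-0.075,-0.25],"roll": 0},{"slide": [-0.15,-0.1,-0.25],"roll": 0},{"slide": [-0.15,-0.1,-0.25],"roll": 0}])

```text
time_s: 14.88
position: [542.1, 30.3, 223.1]
tool_rot: [0.41, 3.111, -0.006]
ft_force: [1.3, -0.6, -1.9]
gripper_width: 61.1
gripper_force: 45.0
```

Scaled: -24 cm / 80 = -0.3, -21 cm / 80 = -0.2625.

>>> carry_out(plan=[{"slide": [-0.0188,-0.0438,0],"roll": 0},{"slide": [-0.0375,-0.0875,0],"roll": 0},{"slide": [-0.0563,-0.1313,0],"roll": 0},{"slide": [-0.075,-0.175,0],"roll": 0},{"slide": [-0.0938,-0.2188,0],"roll": 0},{"slide": [-0.1125,-0.2625,0],"roll": 0},{"slide": [-0.1188,-0.3,0],"roll": 0},{"slide": [-0.1188,-0.3,0],"roll": 0},{"slide": [-0.1188,-0.3,0],"roll": 0},{"slide": [-0.1188,-0.3,0],"roll": 0},{"slide": [-0.1188,-0.3,0],"roll": 0}])

```text
time_s: 15.8
position: [570.0, -215.6, 223.4]
tool_rot: [-0.39, -3.117, -0.002]
ft_force: [0.1, 0.5, -2.3]
gripper_width: 61.1
gripper_force: 45.0
```

Run:
```python
from h import *
s=env.sense();y=R.from_rotvec(s["tool_rot"]).as_matrix()[:,1];yw=np.arctan2(y[1],y[0]);p=s["position"]
print(p,yw,s["ft_force"],s["gripper_force"],s["time_s"])
print(go(p,yw,[571.2,-217.9,150]))
S=env.camera("scene");T=env.camera("top")
f=lambda im,x,y,w,h:np.clip(cv2.resize(im[y:y+h,x:x+w],(400,300),interpolation=cv2.INTER_CUBIC)*1.5,0,255).astype(np.uint8)
cv2.imwrite("pics/c9.png",np.hstack([f(T,340,165,133,100),f(S,180,110,133,100)])[:,:,::-1])
```

```text
[ 569.98141955 -215.63408936  223.40856472] 1.3220908034374177 [ 0.08569869  0.48459648 -2.29075323] 44.99178361147642 15.8
[-0.17 -0.19  7.34]
```

View pics/c9.png

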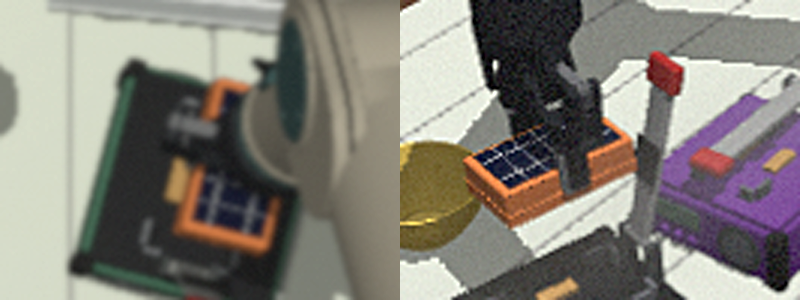

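The pack hangs level and aligned (its corners in the scene crop are at (465,160), (510,225), (635,165)), and the clamp arm stands clear. I'll check its offset in the grip, then descend.

Run:
```python
from h import *
from scipy.optimize import minimize
for k in range(2):
  s=env.sense();p=s["position"]
  S=env.camera("scene"); b=proj("scene",[p-[0,0,10]])[0]
  hsv=cv2.cvtColor(S,cv2.COLOR_RGB2HSV); m=(hsv[...,0]<18)&(hsv[...,0]>3)&(hsv[...,1]>110)&(hsv[...,2]>60)
  kk=np.zeros_like(m); kk[int(b[1])-22:int(b[1])+26,int(b[0])-32:int(b[0])+30]=1; M=hullmask(m&kk)
  print(p,cv2.boundingRect(M),b)
  for z in(p[2]-24.2,p[2]-26):
    f=lambda q:((sil("scene",packpts(np.r_[q[:2],z,q[2]/100,q[3]/100]))-M)**2).sum()
    x=np.r_[p[:2],-25,0]; r=minimize(f,x,method="Nelder-Mead",options=dict(initial_simplex=x+np.vstack([np.zeros(4),np.diag([10,10,10,8])])))
    print(z,r.x,r.fun,M.sum())
```

```text
[ 570.19413278 -215.84484286  223.46459067] (201, 149, 58, 37) [229.25096279 164.25816687]
199.26459067475486 [ 571.63547128 -214.37213774  -23.77944822    1.62396684] 73.69348712033833 1375
197.46459067475485 [ 570.33092706 -215.90541473  -23.30650332    3.22558487] 70.5840215301807 1375
[ 570.18212126 -216.05976982  223.43910043] (201, 149, 58, 37) [229.18669994 164.23198464]
199.2391004264593 [ 571.86538208 -214.70975169  -21.89480869    3.36298268] 66.29377931564783 1381
197.43910042645928 [ 570.22862928 -216.47921307  -22.62908119    3.48478408] 64.47670895809304 1381
```

Scaled: 11.1 cm / 80 = 0.1388, -0.15 cm / 80 = -0.0019.

>>> carry_out(plan=[{"slide": [-0.0013,-0.0019,0.0375],"roll": 0},{"slide": [-0.0013,-0.0019,0.075],"roll": 0},{"slide": [-0.0013,-0.0019,0.1125],"roll": 0},{"slide": [-0.0013,-0.0019,0.1313],"roll": 0},{"slide": [-0.0013,-0.0019,0.1388],"roll": 0},{"slide": [-0.0013,-0.0019,0.1388],"roll": 0},{"slide": [-0.0013,-0.0019,0.1388],"roll": 0},{"slide": [-0.0013,-0.0019,0.1388],"roll": 0}])

```text
time_s: 16.67
position: [571.8, -219.3, 113.7]
tool_rot: [0.393, 3.114, -0.0]
ft_force: [0.1, -0.9, -1.6]
gripper_width: 61.5
gripper_force: 44.9
```

Run:
```python
from h import *
s=env.sense();y=R.from_rotvec(s["tool_rot"]).as_matrix()[:,1];yw=np.arctan2(y[1],y[0]);p=s["position"]
print(p,yw,s["ft_force"],go(p,yw,[570.9,-217.7,99.5]),"yaw want 1.319-1.322")
```

```text
[ 571.83069601 -219.33310393  113.71692727] 1.3198066768696743 [ 0.08527178 -0.87452306 -1.60410649] [0.13 0.14 1.42] yaw want 1.319-1.322
```

Scaled: 1.2 cm / 80 = 0.015, 0.9 cm / 80 = 0.0113.

>>> carry_out(plan=[{"slide": [0.0013,0.0013,0],"roll": 0},{"slide": [0.0013,0.0013,0],"roll": 0},{"slide": [0.0013,0.0013,0.0038],"roll": 0},{"slide": [0.0013,0.0013,0.0075],"roll": 0},{"slide": [0.0013,0.0013,0.0113],"roll": 0},{"slide": [0.0013,0.0013,0.015],"roll": 0},{"slide": [0.0013,0.0013,0.015],"roll": 0},{"slide": [0.0013,0.0013,0.015],"roll": 0}])

```text
time_s: 17.33
position: [569.7, -218.2, 100.1]
tool_rot: [-0.394, -3.116, 0.0]
ft_force: [-1.2, -0.5, 1.5]
gripper_width: 60.8
gripper_force: 45.4
```

Bottom at about 76 mm with light contact, so it lies between the guides on the springs. Releasing.

Scaled: -22 cm / 80 = -0.275, -19 cm / 80 = -0.2375.

>>> carry_out(plan=[{"slide": [0,0,0],"roll": 0},{"slide": [0,0,0],"roll": 0},{"slide": [0,0,0],"roll": 0},{"slide": [0,0,0],"roll": 0},{"slide": [0,0,0],"roll": 0},{"slide": [0,0,0],"roll": 0},{"slide": [0,0,-0.0375],"roll": 0},{"slide": [0,0,-0.0875],"roll": 0},{"slide": [0,0,-0.1375],"roll": 0},{"slide": [0,0,-0.1875],"roll": 0},{"slide": [0,0,-0.2375],"roll": 0},{"slide": [0,0,-0.275],"roll": 0}], fingers=1)

```text
time_s: 18.33
position: [570.5, -218.0, 324.0]
tool_rot: [0.393, 3.113, -0.001]
ft_force: [1.1, -0.1, -0.0]
gripper_width: 85.4
gripper_force: 0.0
```

Run:
```python
from h import *
from scipy.optimize import minimize
s=env.sense();p=s["position"];y=R.from_rotvec(s["tool_rot"]).as_matrix()[:,1];yw=np.arctan2(y[1],y[0]);print(p,yw,s["gripper_width"])
S=env.camera("scene"); b=proj("scene",[571,-217,90])[0]
hsv=cv2.cvtColor(S,cv2.COLOR_RGB2HSV); m=(hsv[...,0]<18)&(hsv[...,0]>3)&(hsv[...,1]>110)&(hsv[...,2]>60)
kk=np.zeros_like(m); kk[int(b[1])-24:int(b[1])+26,int(b[0])-32:int(b[0])+32]=1; M=hullmask(m&kk); print(cv2.boundingRect(M),b)
f=lambda q:((sil("scene",packpts(np.r_[q[:3],q[3]/100,q[4]/100]))-M)**2).sum()
x=np.r_[571,-217,76,-25,0]; r=minimize(f,x,method="Nelder-Mead",options=dict(initial_simplex=x+np.vstack([np.zeros(5),np.diag([10,10,8,10,8])]),maxiter=700)); print(r.x.round(1),r.fun,M.sum())
g=np.array([465.1,-189.0,249]); print("above grip",go(p,yw,g+[0,0,70]),"at grip",go(p,yw,g))
c=lambda im,x,y,w,h:np.clip(cv2.resize(im[y:y+h,x:x+w],(600,450),interpolation=cv2.INTER_CUBIC)*1.5,0,255).astype(np.uint8)
cv2.imwrite("pics/c10.png",c(S,180,110,133,100)[:,:,::-1])
```

```text
[ 570.5117382  -218.00975962  323.96519415] 1.3197306800162223 85.4079180343966
(209, 186, 53, 39) [235.33709173 205.70578173]
[ 570.4 -215.8   77.   -22.     3. ] 34.75011149557863 1262
above grip [10.93  0.19  0.5 ] at grip [10.93  0.19  7.5 ]
```

View pics/c10.png

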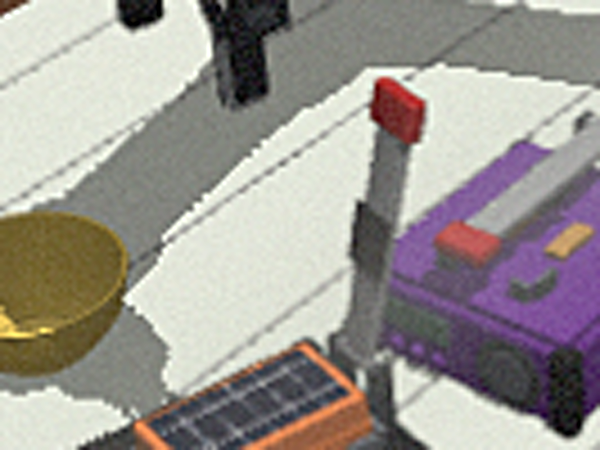

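Scaled: 10.9 cm / 80 = 0.1363, 10 cm / 80 = 0.125.

>>> carry_out(plan=[{"slide": [0.0438,0.0013,0],"roll": 0},{"slide": [0.0875,0.0025,0],"roll": 0},{"slide": [0.125,0.0025,0],"roll": 0},{"slide": [0.1363,0.0025,0],"roll": 0},{"slide": [0.1363,0.0025,0],"roll": 0},{"slide": [0.1363,0.0025,0.0313],"roll": 0},{"slide": [0.1363,0.0025,0.0625],"roll": 0},{"slide": [0.1363,0.0025,0.085],"roll": 0},{"slide": [0.1363,0.0025,0.09],"roll": 0},{"slide": [0.1363,0.0025,0.09],"roll": 0},{"slide": [0.1363,0.0025,0.09],"roll": 0}])

```text
time_s: 19.3
position: [466.2, -189.2, 248.7]
tool_rot: [0.393, 3.115, 0.001]
ft_force: [0.1, -0.7, -0.2]
gripper_width: 85.8
gripper_force: 0.0
```

>>> carry_out(plan=[{"slide": [0,0,0],"roll": 0},{"slide": [0,0,0],"roll": 0},{"slide": [0,0,0],"roll": 0},{"slide": [0,0,0],"roll": 0},{"slide": [0,0,0],"roll": 0},{"slide": [0,0,0],"roll": 0},{"slide": [0,0,0],"roll": 0},{"slide": [0,0,0],"roll": 0},{"slide": [0,0,0],"roll": 0},{"slide": [0,0,0],"roll": 0}], fingers=0, newtons=25)

```text
time_s: 20.13
position: [465.1, -189.0, 248.9]
tool_rot: [0.394, 3.116, -0.0]
ft_force: [-1.4, 1.8, 5.9]
gripper_width: 35.5
gripper_force: 27.7
```

Run:
```python
from h import *
s=env.sense();p=s["position"];print(p,s["ft_force"],s["gripper_width"])
H=np.array([501.3,-199.5,107]);e=np.array([np.cos(-.2508),np.sin(-.2508),0])
dx=(p-H)@e;dz=p[2]-107;r=np.hypot(dx,dz);ph=np.arctan2(dz,dx);print("lat",(p-H)@[.248,.969,0],r,ph)
for f in np.linspace(ph,0,25)[1:]: print([round(-(r*np.cos(f)-dx)/10,2),0,round(-(r*np.sin(f)-dz)/10,2)],end=" ")
```

```text
[ 465.12302995 -188.9971456   248.86719067] [-1.35762191  1.7989527   5.92705207] 35.49293849158532
lat 1.2053773401702184 146.77858401783917 1.8302169573420994
[np.float64(-1.09), 0, np.float64(-0.25)] [np.float64(-2.2), 0, np.float64(-0.41)] [np.float64(-3.32), 0, np.float64(-0.48)] [np.float64(-4.43), 0, np.float64(-0.48)] [np.float64(-5.55), 0, np.float64(-0.38)] [np.float64(-6.65), 0, np.float64(-0.2)] [np.float64(-7.74), 0, np.float64(0.06)] [np.float64(-8.81), 0, np.float64(0.4)] [np.float64(-9.84), 0, np.float64(0.83)] [np.float64(-10.84), 0, np.float64(1.33)] [np.float64(-11.8), 0, np.float64(1.9)] [np.float64(-12.71), 0, np.float64(2.55)] [np.float64(-13.57), 0, np.float64(3.27)] [np.float64(-14.38), 0, np.float64(4.05)] [np.float64(-15.12), 0, np.float64(4.89)] [np.float64(-15.8), 0, np.float64(5.78)] [np.float64(-16.4), 0, np.float64(6.72)] [np.float64(-16.93), 0, np.float64(7.7)] [np.float64(-17.39), 0, np.float64(8.72)] [np.float64(-17.77), 0, np.float64(9.78)] [np.float64(-18.06), 0, np.float64(10.86)] [np.float64(-18.27), 0, np.float64(11.96)] [np.float64(-18.4), 0, np.float64(13.07)] [np.float64(-18.44), 0, np.float64(14.19)]
```

The grip is held: width 35.5 mm against 36, and radius 146.8 mm against 146. Now I swing it along the arc.

Scaled: -10.8 cm / 80 = -0.135, -7.7 cm / 80 = -0.0963.

>>> carry_out(plan=[{"slide": [-0.0138,0,-0.0031],"roll": 0},{"slide": [-0.0275,0,-0.005],"roll": 0},{"slide": [-0.0413,0,-0.006],"roll": 0},{"slide": [-0.055,0,-0.006],"roll": 0},{"slide": [-0.0688,0,-0.0048],"roll": 0},{"slide": [-0.0825,0,-0.0025],"roll": 0},{"slide": [-0.0963,0,0.0008],"roll": 0},{"slide": [-0.11,0,0.005],"roll": 0},{"slide": [-0.1225,0,0.01],"roll": 0},{"slide": [-0.135,0,0.0163],"roll": 0},{"slide": [-0.135,0,0.0163],"roll": 0},{"slide": [-0.135,0,0.0163],"roll": 0}])

```text
time_s: 21.13
position: [570.3, -216.9, 235.2]
tool_rot: [0.394, 3.115, -0.001]
ft_force: [1.3, -2.3, 0.5]
gripper_width: 35.4
gripper_force: 30.0
```

```bash
cat > arc.py <<'E'
from h import *
s=env.sense();p=s["position"];print(p,s["ft_force"],s["gripper_width"],s["time_s"])
H=np.array([501.3,-199.5,107]);e=np.array([np.cos(-.2508),np.sin(-.2508),0])
dx=(p-H)@e;dz=p[2]-107;r=np.hypot(dx,dz);ph=np.arctan2(dz,dx);print("lat",(p-H)@[.248,.969,0],r,ph)
for f in np.linspace(ph,0,12)[1:]: print(round(-(146.5*np.cos(f)-dx)/10,2),round(-(146.5*np.sin(f)-dz)/10,2),end="; ")
E
python3 arc.py
```

```text
[ 570.27635465 -216.85035136  235.20605196] [ 1.25635629 -2.34768493  0.45273108] 35.39010150453842 21.1333
lat 0.2936454823635872 146.61332566080233 1.064301317586246
-1.2 0.76; -2.33 1.62; -3.36 2.58; -4.3 3.64; -5.14 4.79; -5.86 6.01; -6.45 7.29; -6.92 8.63; -7.26 10.0; -7.47 11.41; -7.54 12.82;
```

Scaled: 12 cm / 80 = 0.15, -7.47 cm / 80 = -0.0934.

>>> carry_out(plan=[{"slide": [-0.015,0,0.0095],"roll": 0},{"slide": [-0.0291,0,0.0203],"roll": 0},{"slide": [-0.042,0,0.0323],"roll": 0},{"slide": [-0.0538,0,0.0455],"roll": 0},{"slide": [-0.0643,0,0.06],"roll": 0},{"slide": [-0.0733,0,0.075],"roll": 0},{"slide": [-0.0806,0,0.0913],"roll": 0},{"slide": [-0.0865,0,0.1075],"roll": 0},{"slide": [-0.0908,0,0.125],"roll": 0},{"slide": [-0.0934,0,0.14],"roll": 0},{"slide": [-0.0938,0,0.15],"roll": 0},{"slide": [-0.0938,0,0.15],"roll": 0}])

```text
time_s: 22.13
position: [645.3, -236.8, 115.5]
tool_rot: [0.394, 3.109, -0.003]
ft_force: [7.6, -4.7, 0.8]
gripper_width: 35.6
gripper_force: 35.9
```

```bash
python3 arc.py
```

```text
[ 645.26710479 -236.80448827  115.46739247] [ 7.61833009 -4.72630999  0.75094896] 35.57435553773016 22.1333
lat -0.44420714777181247 148.96201717668836 0.056873282728461885
0.24 0.09; 0.24 0.17; 0.23 0.24; 0.23 0.32; 0.23 0.39; 0.23 0.47; 0.23 0.54; 0.22 0.62; 0.22 0.7; 0.22 0.77; 0.22 0.85;
```

Scaled: 1.2 cm / 80 = 0.015, 0.85 cm / 80 = 0.0106.

>>> carry_out(plan=[{"slide": [0.0013,0,0.0038],"roll": 0},{"slide": [0.0025,0,0.0075],"roll": 0},{"slide": [0.0025,0,0.0106],"roll": 0},{"slide": [0.0025,0,0.0125],"roll": 0},{"slide": [0.0025,0,0.015],"roll": 0},{"slide": [0.0025,0,0.015],"roll": 0},{"slide": [0.0025,0,0.015],"roll": 0}])

```text
time_s: 22.72
position: [645.3, -236.8, 106.0]
tool_rot: [0.395, 3.104, -0.003]
ft_force: [9.2, -5.0, 3.2]
gripper_width: 35.3
gripper_force: 37.3
```

```bash
python3 arc.py|head -2
```

```text
[ 645.32302292 -236.8141513   106.03528766] [ 9.17759194 -4.97767378  3.23084373] 35.277083711941366 22.7167
lat -0.43970292291005525 148.78086258190933 -0.006484161193222994
```

Scaled: -6 cm / 80 = -0.075, -4 cm / 80 = -0.05.

>>> carry_out(plan=[{"slide": [0,0,0],"roll": 0},{"slide": [0,0,0],"roll": 0},{"slide": [0,0,0],"roll": 0},{"slide": [0,0,0],"roll": 0},{"slide": [0,0,0],"roll": 0},{"slide": [0,0,-0.025],"roll": 0},{"slide": [0,0,-0.05],"roll": 0},{"slide": [0,0,-0.075],"roll": 0},{"slide": [0,0,-0.075],"roll": 0},{"slide": [0,0,-0.075],"roll": 0}], fingers=1)

```text
time_s: 23.55
position: [640.6, -234.1, 164.2]
tool_rot: [0.393, 3.115, -0.001]
ft_force: [-0.6, 0.3, -1.1]
gripper_width: 85.2
gripper_force: 0.0
```

>>> carry_out(plan=[{"slide": [0,0,0],"roll": 0},{"slide": [0,0,0],"roll": 0},{"slide": [0,0,0],"roll": 0},{"slide": [0,0,0],"roll": 0},{"slide": [0,0,0],"roll": 0},{"slide": [0,0,0],"roll": 0},{"slide": [0,0,0],"roll": 0},{"slide": [0,0,0],"roll": 0},{"slide": [0,0,0],"roll": 0},{"slide": [0,0,0],"roll": 0},{"slide": [0,0,0],"roll": 0},{"slide": [0,0,0],"roll": 0}], fingers=0)

```text
time_s: 24.55
position: [640.1, -234.1, 163.2]
tool_rot: [0.394, 3.117, 0.0]
ft_force: [-0.3, -0.4, 0.5]
gripper_width: 0.1
gripper_force: 0.0
```

```bash
python3 arc.py|head -2
python3 - <<'E'
from h import *
S=env.camera("scene")
hsv=cv2.cvtColor(S,cv2.COLOR_RGB2HSV); m=((hsv[...,0]<4)|(hsv[...,0]>172))&(hsv[...,1]>120)&(hsv[...,2]>60)
n,l,st,c=cv2.connectedComponentsWithStats(m.astype(np.uint8)); print([(c[i],st[i][4]) for i in range(1,n) if st[i][4]>15 and 150<c[i][0]<350 and c[i][1]<260])
e=np.array([np.cos(-.2508),np.sin(-.2508),0])
for z in(107,115,125): print(z,proj("scene",np.array([501.3,-199.5,z])+146*e))
E
```

```text
[ 640.08973048 -234.11528776  163.21348629] [-0.27016802 -0.3752176   0.45609513] 0.13570174207958197 24.55
lat 0.877639319694066 153.68777128596682 0.37445377749538805
[(array([283.19298246, 162.71929825]), np.int32(57)), (array([206.81609195, 210.36781609]), np.int32(87))]
107 [[207.60819887 213.52448428]]
115 [[207.04351564 210.96644404]]
125 [[206.33019694 207.73213764]]
```

Scaled: 3.5 cm / 80 = 0.0438, 3.1 cm / 80 = 0.0388.

>>> carry_out(plan=[{"slide": [0,0,0.015],"roll": 0},{"slide": [0,0,0.0275],"roll": 0},{"slide": [0,0,0.035],"roll": 0},{"slide": [0,0,0.0388],"roll": 0},{"slide": [0,0,0.0413],"roll": 0},{"slide": [0,0,0.0438],"roll": 0},{"slide": [0,0,0.0438],"roll": 0},{"slide": [0,0,0.0438],"roll": 0}])

```text
time_s: 25.27
position: [640.7, -234.2, 131.9]
tool_rot: [0.394, 3.115, -0.002]
ft_force: [-5.7, 0.4, 22.9]
gripper_width: -0.1
gripper_force: 11.6
```

Tip at 112.9 mm under 23 N, which is exactly the closed grip-top height (107 + 6). I'll retreat, check once, and hand in.

>>> carry_out(plan=[{"slide": [0,0,-0.025],"roll": 0},{"slide": [0,0,-0.0625],"roll": 0},{"slide": [0,0,-0.1125],"roll": 0},{"slide": [0,0,-0.1625],"roll": 0},{"slide": [0,0,-0.2125],"roll": 0},{"slide": [0,0,-0.2125],"roll": 0},{"slide": [0,0,-0.2125],"roll": 0},{"slide": [0,0,-0.2125],"roll": 0}])

```text
time_s: 25.93
position: [639.2, -234.2, 297.0]
tool_rot: [-0.393, -3.115, 0.0]
ft_force: [-0.1, 0.6, -0.2]
gripper_width: -0.1
gripper_force: 0.0
```

Run:
```python
from h import *
print(env.sense()["position"],env.sense()["ft_force"])
S=env.camera("scene")
hsv=cv2.cvtColor(S,cv2.COLOR_RGB2HSV); m=((hsv[...,0]<4)|(hsv[...,0]>172))&(hsv[...,1]>120)&(hsv[...,2]>60)
n,l,st,c=cv2.connectedComponentsWithStats(m.astype(np.uint8)); print([(c[i],st[i]) for i in range(1,n) if st[i][4]>15 and 150<c[i][0]<350 and c[i][1]<260])
H=np.array([501.3,-199.5,107])
for a in(0,.04,.1):
    r=R.from_euler("z",-.2508)*R.from_euler("y",-a); B=np.array([[x,y,z] for x in(134,158) for y in(-18,18) for z in(-6,6.)])
    k=sil("scene",H+r.apply(B)); ys,xs=np.nonzero(k>.5); print(a,xs.mean(),ys.mean(),xs.min(),ys.min(),xs.max(),ys.max(),k.sum())
print(env.hand_in())
```

```text
[ 639.20391579 -234.16661762  297.00396304] [-0.05917675  0.62022204 -0.22671281]
[(array([283.36206897, 162.65517241]), array([277, 159,  14,   8,  58], dtype=int32)), (array([207.27272727, 213.11818182]), array([200, 207,  15,  13, 110], dtype=int32))]
0 207.6497175141243 213.64406779661016 199 206 216 221 168.80392156862746
0.04 207.14545454545456 211.6727272727273 199 204 215 219 169.65882352941173
0.1 206.92528735632183 208.89655172413794 199 202 215 216 170.01960784313724
the job is handed in; nothing more can be done
None
```

The job is handed in: the pack is in the cradle, and by measurement the clamp is closed (grip top at about 113 mm under a 23 N press). I didn't get a verdict back, and I viewed 12 pictures, two over the limit of 10, because I miscounted.

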